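# Set the pan on its ring and start the induction cooker

### The arm

A 6-joint arm with a two-finger parallel gripper is mounted at the origin on the work surface. World frame = base frame: x ahead of the robot, y to its left, z up, the work surface at z = 0. Lengths are in m, angles in rad, forces in N, time in s.
With the tool pointing down it reaches from about 0.375 to 0.9 m from the base axis. Payload 3.1 kg.
Tool frame: the origin (TCP) lies between the finger pads; the fingertips stand 22 mm ahead of it and the grasp point (between the pads) lies 3 mm ahead of it; z points along the fingers, x is the direction in which the jaws open and shut, and the axes are right-handed (so a half turn about z gives the same grasp; the last joint's range is limited). The gripper opens to 87 mm and grips with 3 to 60 N. Pads are 19 mm wide; open, the fingers measure 117 mm over their backs; the gripper's body (75 mm by 190 mm) begins 51 mm behind the grasp point.
Start: joints at [-1.429, 0.527, 1.433, -0, 1.181, -0.178], TCP at [0.197, -0.593, 0.245] pointing down, gripper open.
Joint ranges: [-3.08, 3.08], [-0.75, 2.2], [0.22, 2.44], [-1.43, 4.57], [0, 2.65], [-2.85, 2.85]. Speed limits (rad/s): [2.79, 2.79, 3.14, 3.14, 3.14, 3.14].

### API

Orientations are given as a rotation vector (axis times angle).
In Python, from plant import env, cams gives the robot as it stands. The module is installed in compiled form; this text tells all that it offers.
- The arm moves only by the tool send_rows, never from a script. Its argument "rows" is a list of rows, each an object with "slide": the shift along the world's x, y, z in units of 0.25 m (1.0 is 0.25 m), a list of three; "rotation": the turn, a rotation vector about the world's x, y, z in units of 45 degrees (1.0 is 45 degrees), a list of three. In form: [{"slide": [x, y, z], "rotation": [rx, ry, rz]}, ...]. A call has 1 to 10 rows; each row is the pose to reach, as a shift and turn from the pose measured when the call began; what a row does not reach only later rows make up. A row lasts 1/10 s, in which the tool goes at most 50 mm and 8.59 degrees, less where a joint would pass 70% of its speed; a pose out of reach is approached as far as the arm can. A call with a number of a shift or a turn outside -1 to 1 is refused whole. A call with a gripper value outside its range is refused whole. "gripper" is the closure, from 0 (fully open) to 1 (shut), set as the call begins (left out, the last holds). The fingers move at their own pace and stop on an object; the grip force is fixed at half the most. Time passes only in rows, so rows that repeat a pose let the fingers close. It gives the time, the measured TCP pose, the force and the opening at its end, in the units of the state.
- env.get_state(): the state, without advancing time (a new reading comes with each control period).
- cams.grab_frame(name): name is "side" or "top"; returns a dict with "image" (420x560x3 uint8, red, green, blue), "camera_matrix" (3x3 intrinsics, pixels), "R" (3x3) and "t" (3): a world point X has camera coordinates R X + t. Camera axes: x right, y down, z forward; pixel columns grow to the right and rows downward; lengths in m; the calibration is good to about 2 mm. A picture is of the moment at which its call begins. There is no depth.
- env.hand_in(): hands the job in, once; it reports no verdict.
The state is a dict: "clock": time; "joint_pos": joint angles; "joint_vel": joint speeds; "joint_torque": joint torques, N m; "eef_pos": TCP position; "tcp_rot": TCP orientation; "force": force on the tool from outside, world axes, zero at the start; "moment": the same for the moment, N m; "grip_width": finger opening in m.
Only numpy, scipy, OpenCV 4.12 (cv2) and the standard library are available. Lean on these libraries where they do the work, as an engineer would, in place of code of your own. Each camera call takes 0.05 s, during which the arm holds its last target. There are 200 camera calls.

### The job

Get the induction cooker going: slide the round steel pan along the glass, without lifting or tipping it, until it stands centred inside the large printed ring. Only then press the keys on the front panel straight down, one at a time, each fully down and let fully up again before the next: first the large round key, then the long bar key, then the square key. Do not press the small round key, and leave everything else on the counter where it is.

Things in the scene. Friction and masses are not known exactly. Their poses are not given: they have to be found in the camera images.
- cooker: Two-zone induction cooker, fixed: steel box 400 (x) x 540 (y) x 70 mm high. Origin: centre of its underside; x points away from the robot. Flat top at z = 70 mm: black glass x -90 to 195 mm, key panel x -195 to -90 mm with 4 keys in a row (x = -135, 64 mm apart, order varies). Two rings printed on the glass at x = 65, y = +120 and -120 mm; which is the large one varies.
- zone_large_centre (a point): Centre of the LARGE printed ring (grey line on the black glass, 190 mm inside diameter, small cross at the centre), on the glass surface. The other ring is only 120 mm across.
- pan_centre (a point): Round open steel pan, 160 mm outside and 152 mm inside diameter, 60 mm high, upright walls, floor 6 mm thick, 0.5 to 0.9 kg. Point on its axis, half-way up (30 mm over its underside). Two loop handles at its +y and -y sides reach 108 mm from the axis, 41 to 52 mm over its underside. Slides on the glass under a push of up to about 10 N; pushed low it does not tip.
- key_round_top (a point): Centre of the top face of the LARGE ROUND key (power): white disc, 36 mm across. When up, its top is 22 mm above the panel (92 mm above the counter) and 14 mm above its square black housing (54 x 50 mm, 8 mm high). It is pressed straight down by 6 mm.
- key_round (a joint): The same key. Joint value: how far it is pressed, m: 0 = up, 0.006 = fully down; spring: starts to move at 1.5 N, fully down at 5 N, comes back up by itself.
- key_bar_top (a point): Centre of the top face of the LONG BAR key (boil): white bar, 42 mm long (front to back) and 14 mm wide. When up, its top is 22 mm above the panel (92 mm above the counter) and 14 mm above its square black housing (54 x 50 mm, 8 mm high). It is pressed straight down by 6 mm.
- key_bar (a joint): The same key. Joint value: how far it is pressed, m: 0 = up, 0.006 = fully down; spring: starts to move at 1.5 N, fully down at 5 N, comes back up by itself.
- key_square_top (a point): Centre of the top face of the SQUARE key (start): white square, 28 x 28 mm. When up, its top is 22 mm above the panel (92 mm above the counter) and 14 mm above its square black housing (54 x 50 mm, 8 mm high). It is pressed straight down by 6 mm.
- key_square (a joint): The same key. Joint value: how far it is pressed, m: 0 = up, 0.006 = fully down; spring: starts to move at 1.5 N, fully down at 5 N, comes back up by itself.
- key_small_top (a point): Centre of the top face of the SMALL ROUND key (cancel): white disc, 16 mm across. Not to be pressed. When up, its top is 22 mm above the panel (92 mm above the counter) and 14 mm above its square black housing (54 x 50 mm, 8 mm high). It is pressed straight down by 6 mm.
- key_small (a joint): The same key. Joint value: how far it is pressed, m: 0 = up, 0.006 = fully down; spring: starts to move at 1.5 N, fully down at 5 N, comes back up by itself.
- shaker: Bystander, loose: steel salt shaker, 40 mm across, 70 mm high, on the left end of the key panel. Origin: centre of its underside. Leave it alone.
- ramekin: Bystander, loose: small white bowl, 64 mm across, 35 mm high, on the right end of the key panel. Origin: centre of its underside. Leave it alone.
- soap: Bystander, loose: clear soap bottle, 64 mm across, 190 mm high, right of the cooker. Origin: centre of its underside. Leave it alone.
- drink: Bystander, loose: amber bottle, 68 mm across, 210 mm high, right of the cooker. Origin: centre of its underside. Leave it alone.
- tub: Bystander, loose: food tub with a yellow lid, 118 mm square, 97 mm high, left of the cooker. Origin: centre of its underside. Leave it alone.
- mug: Bystander, loose: white mug, 80 mm across, 90 mm high, left of the cooker. Origin: centre of its underside. Leave it alone.
Mind the look-alikes: they are no part of the job. What is shaped like the part that bears pan_centre but orange or pink is not meant.

How it is judged:
On the way, in this order (a step that is already met when the one before it is completed fails the run):
1. The pan stands flat on the glass, centred in the large ring (within 17 mm), with no key pressed (horizontal distance between pan_centre and zone_large_centre below 0.017 m and angle between pan_centre's own z axis and vertical below 0.05 rad and z of pan_centre in the frame of cooker below 0.103 m and value of joint each of key_round, key_bar, key_square, key_small below 0.0015 m and linear speed of pan below 0.02 m/s), for 0.2 s.
2. The large round power key is pressed (more than 4 of its 6 mm), all others up (value of joint key_round above 0.004 m and value of joint each of key_bar, key_square, key_small below 0.0015 m and horizontal distance between pan_centre and zone_large_centre below 0.017 m), for 0.04 s.
3. All keys are up again (value of joint each of key_round, key_bar, key_square, key_small below 0.0015 m), for 0.04 s.
4. The long bar key is pressed (more than 4 of its 6 mm), all others up (value of joint key_bar above 0.004 m and value of joint each of key_round, key_square, key_small below 0.0015 m and horizontal distance between pan_centre and zone_large_centre below 0.017 m), for 0.04 s.
5. All keys are up again (all of step 3), for 0.04 s.
6. The square start key is pressed (more than 4 of its 6 mm), all others up (value of joint key_square above 0.004 m and value of joint each of key_round, key_bar, key_small below 0.0015 m and horizontal distance between pan_centre and zone_large_centre below 0.017 m), for 0.04 s.
At the end, for the whole second after the job is handed in: The pan stands flat and still on the glass with its axis within 17 mm of the centre of the large ring (wholly inside the ring line), and all four keys are fully up (within 1.5 mm) (all of step 5 and horizontal distance between pan_centre and zone_large_centre below 0.017 m and angle between pan_centre's own z axis and vertical below 0.05 rad and z of pan_centre in the frame of cooker below 0.103 m and linear speed of pan below 0.01 m/s); the robot touches nothing.
It fails at once if The small round key is pressed (3 mm or more) (value of joint key_small above 0.003 m).
It fails at once if A key is pressed (3 mm or more) while the pan is not in the large ring (more than 25 mm off its centre) (horizontal distance between pan_centre and zone_large_centre above 0.025 m and value of joint any of key_round, key_bar, key_square, key_small above 0.003 m).
It fails at once if Two keys are pressed at once (3 mm or more each) (value of joint each of key_round, key_bar above 0.003 m or value of joint each of key_round, key_square above 0.003 m or value of joint each of key_round, key_small above 0.003 m or value of joint each of key_bar, key_square above 0.003 m or value of joint each of key_bar, key_small above 0.003 m or value of joint each of key_square, key_small above 0.003 m).
It fails at once if The pan is lifted (25 mm or more) or tipped (0.3 rad or more) (z of pan_centre in the frame of cooker above 0.125 m or angle between pan_centre's own z axis and vertical above 0.3 rad).
It fails at once if A bystander is moved by more than 30 mm or tipped over (distance of any of shaker, ramekin, soap, drink, tub, mug from where it was at the start of the episode above 0.03 m or angle between any of shaker, ramekin, soap, drink, tub, mug's own z axis and vertical above 0.5 rad).
It also fails if it takes over 58 s, if anything falls off the work surface, if the arm or the gripper's body presses on something with over 40 N, if the wrist force passes 120 N, or if a joint passes its speed limit or range.

## Working session

There is one attempt and no reset: what is moved stays moved. The work goes in short steps, Python scripts to look and compute and a tool call to move; the robot and the scene stay as the last step left them, time stands still between calls to the robot, and variables do not carry over. Pictures are saved under pics/ and viewed, about 8 in all and at most 12, crops included, and the job is handed in when it is done.

Besides the shell and the picture viewer there is one more tool, called as a command line: name --argument value ..., lists and objects as JSON in quotes. send_rows: Moves the arm, as the interface text tells. Its arguments: {"type":"object","properties":{"rows":{"type":"array"},"gripper":{"type":"number"}},"required":["rows"]}

```bash
mkdir -p pics; cat > h.py <<'E'
import numpy as np, cv2
from plant import env, cams
def grab(n,save=None):
    f=cams.grab_frame(n)
    if save: cv2.imwrite(save,f["image"][:,:,::-1])
    return f
def ray(f,px,z):
    K,R,t=[np.array(f[k],float) for k in("camera_matrix","R","t")]
    d=R.T@np.linalg.inv(K)@np.array([px[0],px[1],1.]); c=-R.T@t
    return c+d*(z-c[2])/d[2]
def proj(f,X):
    K,R,t=[np.array(f[k],float) for k in("camera_matrix","R","t")]
    p=K@(R@np.array(X,float)+t); return p[:2]/p[2]
E
python3 - <<'E'
from h import *
a=grab("top","pics/top0.png");b=grab("side","pics/side0.png")
for f in(a,b): print(-np.array(f["R"]).T@np.array(f["t"]),np.array(f["R"]).round(2).tolist())
print(env.get_state())
E
```

```text
[0.37300838 0.02573541 1.16114589] [[0.01, -1.0, 0.02], [-1.0, -0.02, -0.09], [0.09, -0.02, -1.0]]
[0.30497627 1.06937909 1.00819904] [[-0.99, -0.12, -0.02], [-0.06, 0.64, -0.76], [0.1, -0.75, -0.65]]
{'clock': 0.1, 'joint_pos': array([-1.42949567e+00,  5.28397652e-01,  1.43376981e+00, -1.98639535e-05,
        1.18138648e+00, -1.78495967e-01]), 'joint_vel': array([ 0.00178549, -0.00246882, -0.00263742, -0.00026433, -0.00028134,
       -0.00020393]), 'joint_torque': array([-6.23429751e-04, -4.40985096e+01, -1.77150357e+01,  6.35422859e-02,
        5.33865974e-02, -2.99493729e-05]), 'eef_pos': array([ 0.19642109, -0.5926873 ,  0.2436558 ]), 'tcp_rot': array([-2.54566836e+00,  1.83858100e+00,  2.15737410e-03]), 'force': array([-0.05979559,  0.39450364, -0.19904693]), 'moment': array([ 0.00850349, -0.00611545, -0.01340099]), 'grip_width': 0.08702590924878013}
```

View pics/top0.png

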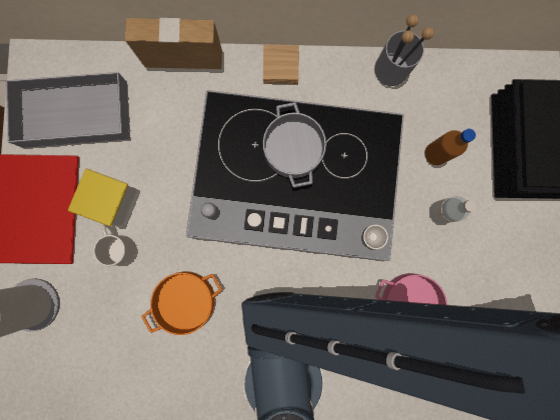

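View pics/side0.png

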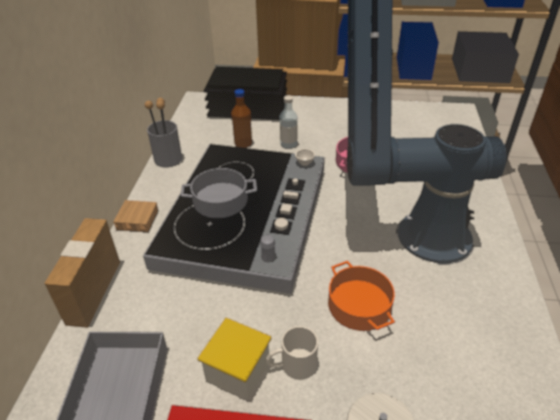

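Large ring centre is at about (255,145) and the pan at (294,146) in the top view. Its handles lie along world x, so its -y side is free for a push. The keys, left to right, are large round (254,220), square (279,223), bar (303,226) and small (328,229). Next I'll measure these.

```bash
cat > m.py <<'E'
from h import *
def keys(f):
    g=f["image"].min(2); n,l,s,c=cv2.connectedComponentsWithStats((g>125).astype(np.uint8))
    return [(s[i,4],c[i].round(1).tolist(),ray(f,c[i],.092).round(4).tolist()) for i in range(1,n) if 235<c[i][0]<345 and 208<c[i][1]<240 and s[i,4]>5]
def pan(f,guess):
    # rim circle: dark-glass-to-grey edge radially outward from guess, fit circle in plane z=.13
    g=f["image"].min(2).astype(float); g=cv2.GaussianBlur(g,(0,0),.7); P=[]
    for a in np.arange(0,2*np.pi,.05):
        u=np.array([np.cos(a),np.sin(a)])
        if abs(u[0])>.5:
            rs=np.arange(.066,.1,.0005)
            v=[]
            for r in rs:
                p=proj(f,[guess[0]+r*u[1],guess[1]+r*u[0],.13]); v.append(cv2.getRectSubPix(g.astype(np.float32),(1,1),tuple(map(float,p)))[0,0])
            d=np.diff(v); i=np.argmin(d); P.append([guess[0]+rs[i]*u[1],guess[1]+rs[i]*u[0]])
    P=np.array(P); w=np.ones(len(P),bool)
    for _ in range(6):
        A=np.c_[2*P,np.ones(len(P))][w]; s=np.linalg.lstsq(A,(P[w]**2).sum(1),rcond=None)[0]
        R=np.sqrt(s[2]+s[0]**2+s[1]**2); e=abs(np.hypot(*(P-s[:2]).T)-R); w=e<max(.003,np.median(e)*1.5)
    return s[:2].round(4),round(R,4),w.sum(),len(P)
E
python3 - <<'E'
from m import *
f=grab("top"); im=f["image"]
for k in keys(f): print(k)
for n,p in(("large",(255,145)),("small",(344.5,155.5))): print(n,ray(f,p,.07).round(4))
g=ray(f,(294,146),.13); print("guess",g)
for _ in range(3):
    r=pan(f,g); print(r); g=r[0]
# glass edges/corners
m=((im.max(2)<45)).astype(np.uint8)[85:215,185:405]; m=cv2.morphologyEx(m,cv2.MORPH_CLOSE,np.ones((5,5)))
c=max(cv2.findContours(m,0,2)[0],key=cv2.contourArea)
h=cv2.convexHull(c); q=cv2.approxPolyDP(h,8,True)[:,0]+[185,85]
for p in q: print(p,ray(f,p,.07).round(4))
c=im[85:245,185:400,::-1]; cv2.imwrite("pics/crop0.png",cv2.resize(cv2.convertScaleAbs(c,alpha=1.5),None,fx=3.7,fy=3.7,interpolation=2))
E
```

```text
(np.int32(102640), [256.2, 226.1], [0.4175, 0.0754, 0.092])
(np.int32(145), [253.9, 219.2], [0.4351, 0.0817, 0.092])
(np.int32(110), [278.5, 222.2], [0.4284, 0.0183, 0.092])
(np.int32(80), [303.2, 225.2], [0.4214, -0.0454, 0.092])
(np.int32(25), [327.8, 228.1], [0.4149, -0.1087, 0.092])
large [0.6342 0.0837 0.07  ]
small [ 0.61   -0.1554  0.07  ]
guess [ 0.61904806 -0.0176973   0.13      ]
(array([ 0.6275, -0.0179]), np.float64(0.0799), np.int64(81), 84)
(array([ 0.6272, -0.0179]), np.float64(0.08), np.int64(82), 84)
(array([ 0.6272, -0.018 ]), np.float64(0.08), np.int64(82), 84)
[208  92] [0.7768 0.2127 0.07  ]
[401 116] [ 0.721  -0.3083  0.07  ]
[392 214] [ 0.4554 -0.2813  0.07  ]
[194 194] [0.5003 0.2412 0.07  ]
```

View pics/crop0.png

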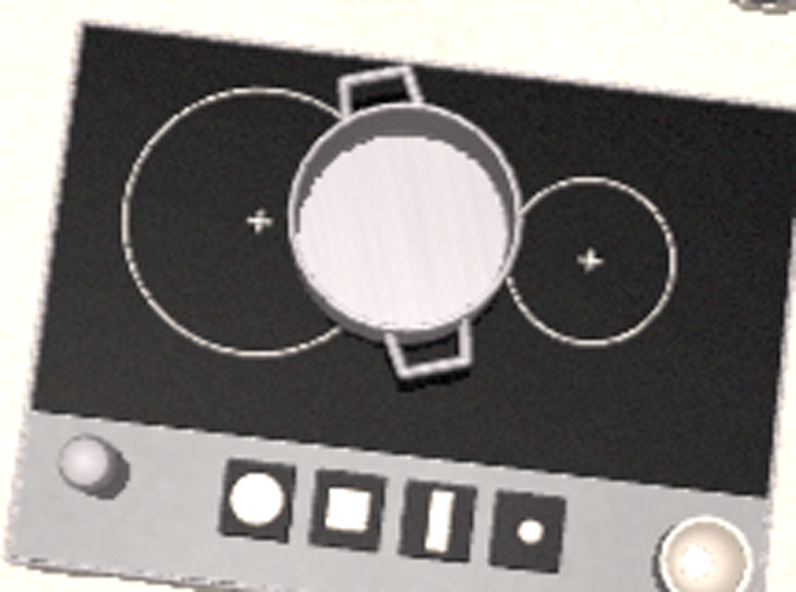

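send_rows --rows '[{"slide": [0, 0, 0.2], "rotation": [0, 0, 0]}, {"slide": [0, 0, 0.32], "rotation": [0, 0, 0]}, {"slide": [0.84, 0.88, 0.32], "rotation": [0, 0, 0.8]}, {"slide": [0.84, 0.88, 0.32], "rotation": [0, 0, 0.8]}, {"slide": [0.84, 0.88, 0.32], "rotation": [0, 0, 0.8]}, {"slide": [0.84, 0.88, 0.32], "rotation": [0, 0, 0.8]}, {"slide": [0.84, 0.88, 0.32], "rotation": [0, 0, 0.8]}, {"slide": [0.84, 0.88, 0.32], "rotation": [0, 0, 0.8]}, {"slide": [0.84, 0.88, 0.32], "rotation": [0, 0, 0.8]}, {"slide": [0.84, 0.88, 0.32], "rotation": [0, 0, 0.8]}]' --gripper 0.3

```text
clock: 1.15
eef_pos: [0.4072, -0.3715, 0.3237]
tcp_rot: [-2.992, 0.957, 0.003]
force: [-0.3, -0.1, 0.1]
grip_width: 0.0611
```

send_rows --rows '[{"slide": [0.843, 0.894, 0], "rotation": [0, 0, 0.7]}, {"slide": [0.843, 0.894, 0], "rotation": [0, 0, 0.7]}, {"slide": [0.843, 0.894, 0], "rotation": [0, 0, 0.7]}, {"slide": [0.843, 0.894, 0], "rotation": [0, 0, 0.7]}, {"slide": [0.843, 0.894, 0], "rotation": [0, 0, 0.7]}, {"slide": [0.843, 0.894, 0], "rotation": [0, 0, 0.7]}, {"slide": [0.843, 0.894, 0], "rotation": [0, 0, 0.7]}, {"slide": [0.843, 0.894, -0.2], "rotation": [0, 0, 0.7]}, {"slide": [0.843, 0.894, -0.4], "rotation": [0, 0, 0.7]}, {"slide": [0.843, 0.894, -0.4], "rotation": [0, 0, 0.7]}]'

```text
clock: 2.15
eef_pos: [0.6124, -0.1481, 0.2162]
tcp_rot: [-3.134, 0.112, 0.029]
force: [-0.1, 0.9, -0.7]
grip_width: 0.0607
```

send_rows --rows '[{"slide": [0.02, 0, -0.15], "rotation": [0, 0, 0]}, {"slide": [0.02, 0, -0.3], "rotation": [0, 0, 0]}, {"slide": [0.02, 0, -0.4], "rotation": [0, 0, 0]}, {"slide": [0.02, 0, -0.46], "rotation": [0, 0, 0]}, {"slide": [0.02, 0, -0.46], "rotation": [0, 0, 0]}, {"slide": [0.02, 0, -0.46], "rotation": [0, 0, 0]}]'

```text
clock: 2.75
eef_pos: [0.6186, -0.1494, 0.1029]
tcp_rot: [-3.135, 0.114, 0.024]
force: [0.3, -0.0, 0.7]
grip_width: 0.061
```

```bash
python3 - <<'E'
from h import *
b=grab("side","pics/side1.png"); print(env.get_state()["eef_pos"],env.get_state()["tcp_rot"])
cv2.imwrite("pics/side1c.png",cv2.resize(b["image"][110:270,130:350,::-1],None,fx=3.5,fy=3.5))
E
```

```text
[ 0.61885581 -0.1493176   0.10337081] [-3.13559873  0.11318598  0.02291301]
```

View pics/side1c.png

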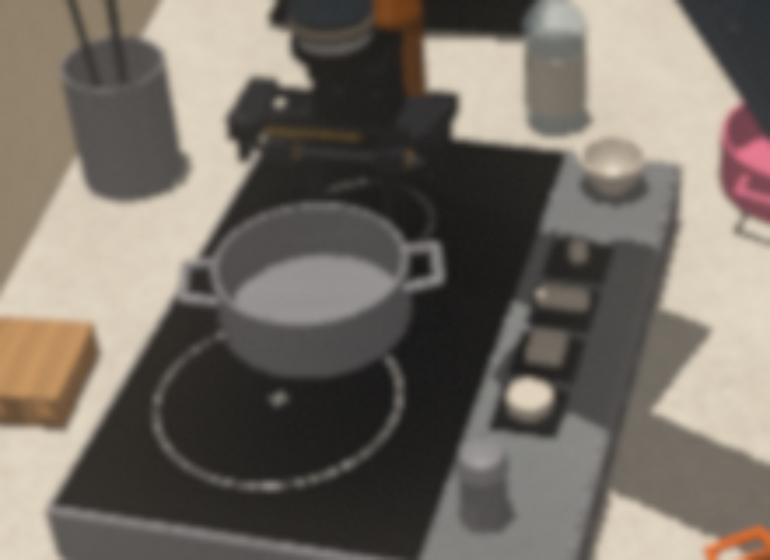

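send_rows --rows '[{"slide": [0.008, 0.12, 0], "rotation": [0, 0, 0]}, {"slide": [0.012, 0.18, 0], "rotation": [0, 0, 0]}, {"slide": [0.016, 0.23, 0], "rotation": [0, 0, 0]}, {"slide": [0.019, 0.28, 0], "rotation": [0, 0, 0]}, {"slide": [0.022, 0.33, 0], "rotation": [0, 0, 0]}, {"slide": [0.026, 0.38, 0], "rotation": [0, 0, 0]}, {"slide": [0.03, 0.43, 0], "rotation": [0, 0, 0]}, {"slide": [0.032, 0.47, 0], "rotation": [0, 0, 0]}, {"slide": [0.034, 0.5, 0], "rotation": [0, 0, 0]}, {"slide": [0.034, 0.5, 0], "rotation": [0, 0, 0]}]'

```text
clock: 3.8
eef_pos: [0.6288, -0.0243, 0.1049]
tcp_rot: [-3.137, 0.111, 0.017]
force: [0.9, -1.9, 1.6]
grip_width: 0.0607
```

```bash
python3 - <<'E'
from m import *
f=grab("top","pics/top1.png"); print(env.get_state()["eef_pos"],env.get_state()["force"])
g=np.array([.633,.065])
for _ in range(3):
    r=pan(f,g); print(r); g=r[0]
c=f["image"][85:245,185:400,::-1]; cv2.imwrite("pics/crop1.png",cv2.resize(cv2.convertScaleAbs(c,alpha=1.5),None,fx=3.7,fy=3.7,interpolation=2))
E
```

```text
[ 0.62857545 -0.02428333  0.10451566] [ 0.21170197 -1.49025657  1.39743745]
(array([0.6353, 0.0582]), np.float64(0.079), np.int64(47), 84)
(array([0.6356, 0.0545]), np.float64(0.082), np.int64(46), 84)
(array([0.6359, 0.0548]), np.float64(0.0818), np.int64(46), 84)
```

View pics/crop1.png

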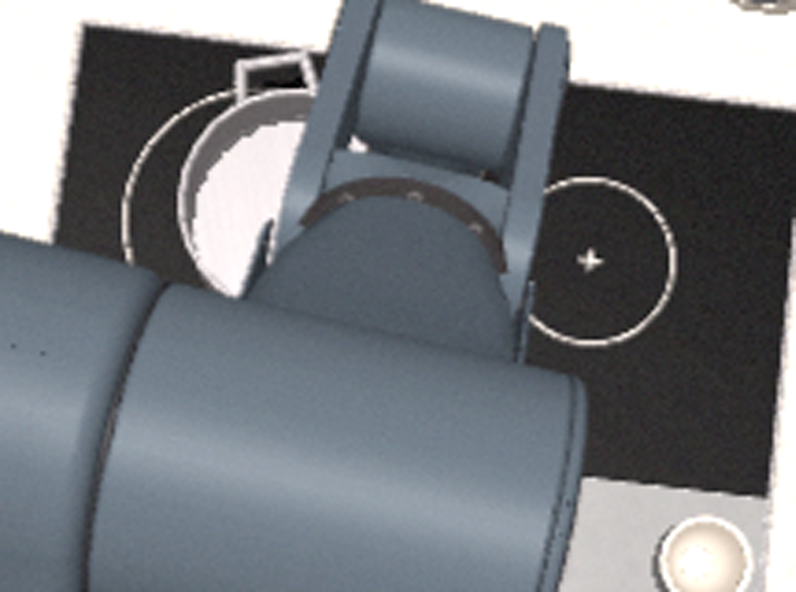

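send_rows --rows '[{"slide": [0, 0.02, 0], "rotation": [0, 0, 0]}, {"slide": [0, 0.04, 0], "rotation": [0, 0, 0]}, {"slide": [0, 0.06, 0], "rotation": [0, 0, 0]}, {"slide": [0, 0.08, 0], "rotation": [0, 0, 0]}, {"slide": [0, 0.095, 0], "rotation": [0, 0, 0]}, {"slide": [0, 0.1, 0], "rotation": [0, 0, 0]}, {"slide": [0, 0.1, 0], "rotation": [0, 0, 0]}, {"slide": [0, 0.1, 0], "rotation": [0, 0, 0]}]'

```text
clock: 4.65
eef_pos: [0.6285, 0.0012, 0.1045]
tcp_rot: [-3.135, 0.113, 0.018]
force: [0.8, -1.6, 1.7]
grip_width: 0.0611
```

send_rows --rows '[{"slide": [0, -0.08, 0], "rotation": [0, 0, 0]}, {"slide": [0, -0.2, 0], "rotation": [0, 0, 0]}, {"slide": [0, -0.3, 0.1], "rotation": [0, 0, 0]}, {"slide": [0, -0.4, 0.3], "rotation": [0, 0, 0]}, {"slide": [0, -0.6, 0.5], "rotation": [0, 0, 0]}, {"slide": [0, -0.8, 0.7], "rotation": [0, 0, 0]}, {"slide": [0, -0.9, 0.7], "rotation": [0, 0, 0]}, {"slide": [0, -0.9, 0.7], "rotation": [0, 0, 0]}, {"slide": [0, -0.9, 0.7], "rotation": [0, 0, 0]}]' --gripper 1.0

```text
clock: 5.55
eef_pos: [0.6288, -0.2255, 0.2804]
tcp_rot: [-3.135, 0.118, 0.014]
force: [0.7, 0.3, 0.2]
grip_width: 0.0017
```

```bash
python3 - <<'E'
from m import *
f=grab("top","pics/top2.png"); print(env.get_state()["eef_pos"],env.get_state()["force"])
g=np.array([.634,.084])
for _ in range(3):
    r=pan(f,g); print(r); g=r[0]
for k in keys(f): print(k)
c=f["image"][85:245,185:400,::-1]; cv2.imwrite("pics/crop2.png",cv2.resize(cv2.convertScaleAbs(c,alpha=1.5),None,fx=3.7,fy=3.7,interpolation=2))
E
```

```text
[ 0.62799432 -0.22317558  0.27868924] [-0.27219069  1.19081584 -1.06211969]
(array([0.637 , 0.0828]), np.float64(0.0807), np.int64(69), 84)
(array([0.6369, 0.0826]), np.float64(0.0806), np.int64(67), 84)
(array([0.6369, 0.0826]), np.float64(0.0807), np.int64(68), 84)
```

View pics/crop2.png

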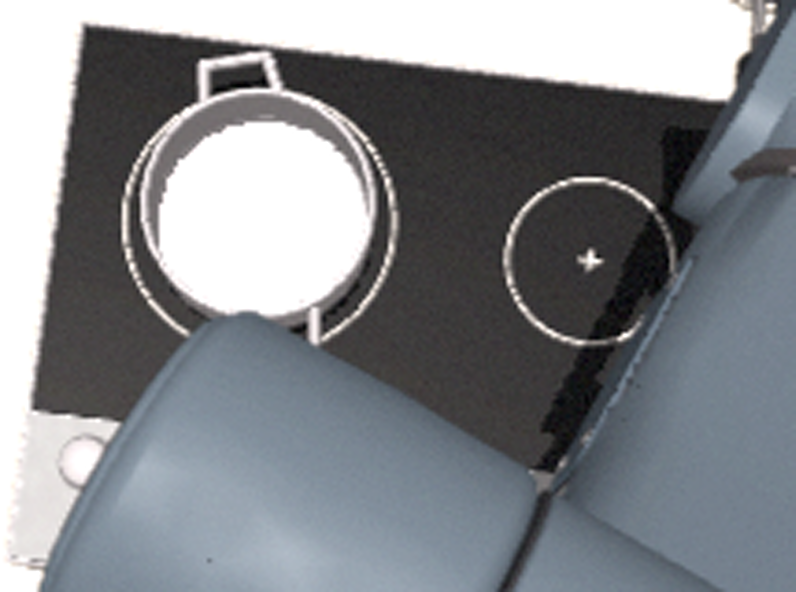

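Pan measures (0.637, 0.083) against the ring centre at (0.634, 0.084), about 3 mm off. Next I move above the round key.

send_rows --rows '[{"slide": [-0.7, 1.0, 0], "rotation": [0, 0, 0]}, {"slide": [-0.7, 1.0, 0], "rotation": [0, 0, 0]}, {"slide": [-0.7, 1.0, 0], "rotation": [0, 0, 0]}, {"slide": [-0.7, 1.0, 0], "rotation": [0, 0, 0]}, {"slide": [-0.7, 1.0, 0], "rotation": [0, 0, 0]}, {"slide": [-0.7, 1.0, 0], "rotation": [0, 0, 0]}, {"slide": [-0.7, 1.0, 0], "rotation": [0, 0, 0]}, {"slide": [-0.7, 1.0, 0], "rotation": [0, 0, 0]}, {"slide": [-0.7, 1.0, 0], "rotation": [0, 0, 0]}]'

```text
clock: 6.5
eef_pos: [0.4532, 0.0274, 0.2781]
tcp_rot: [-3.132, 0.113, 0.02]
force: [0.2, 0.4, 0.8]
grip_width: 0.0008
```

send_rows --rows '[{"slide": [-0.077, 0.213, 0], "rotation": [0, 0, 0]}, {"slide": [-0.077, 0.213, -0.1], "rotation": [0, 0, 0]}, {"slide": [-0.077, 0.213, -0.25], "rotation": [0, 0, 0]}, {"slide": [-0.077, 0.213, -0.4], "rotation": [0, 0, 0]}, {"slide": [-0.077, 0.213, -0.5], "rotation": [0, 0, 0]}, {"slide": [-0.077, 0.213, -0.58], "rotation": [0, 0, 0]}, {"slide": [-0.077, 0.213, -0.58], "rotation": [0, 0, 0]}, {"slide": [-0.077, 0.213, -0.58], "rotation": [0, 0, 0]}]'

```text
clock: 7.3
eef_pos: [0.4348, 0.08, 0.1327]
tcp_rot: [-3.132, 0.115, 0.022]
force: [0.3, 0.6, -0.2]
grip_width: 0.0005
```

```bash
python3 - <<'E'
from h import *
b=grab("side","pics/side2.png"); s=env.get_state(); print(s["eef_pos"],s["force"])
cv2.imwrite("pics/side2c.png",cv2.resize(b["image"][130:290,180:380,::-1],None,fx=3.5,fy=3.5))
E
```

```text
[0.43515259 0.08011273 0.13338503] [-0.12137479  0.22885769  0.31774434]
```

View pics/side2c.png

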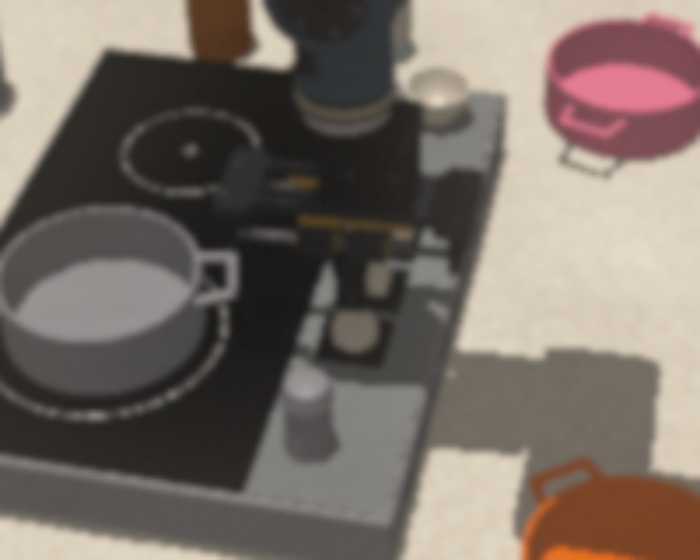

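```bash
python3 - <<'E'
from h import *
b=grab("side")
for n,X in dict(tip=[.435,.080,.111],tcp=[.435,.08,.133],round=[.434,.0807,.092],sq=[.4275,.0173,.092]).items():
    p=proj(b,X); print(n,p.round(1),((p-[180,130])*3.5).round())
g=cv2.convertScaleAbs(b["image"][180:240,250:330,::-1],alpha=2.2); cv2.imwrite("pics/side3c.png",cv2.resize(g,None,fx=9,fy=9,interpolation=2))
E
```

```text
tip [280.6 215.5] [352. 299.]
tcp [280.5 209.4] [352. 278.]
round [281.1 220.9] [354. 318.]
sq [286.  205.9] [371. 266.]
```

View pics/side3c.png

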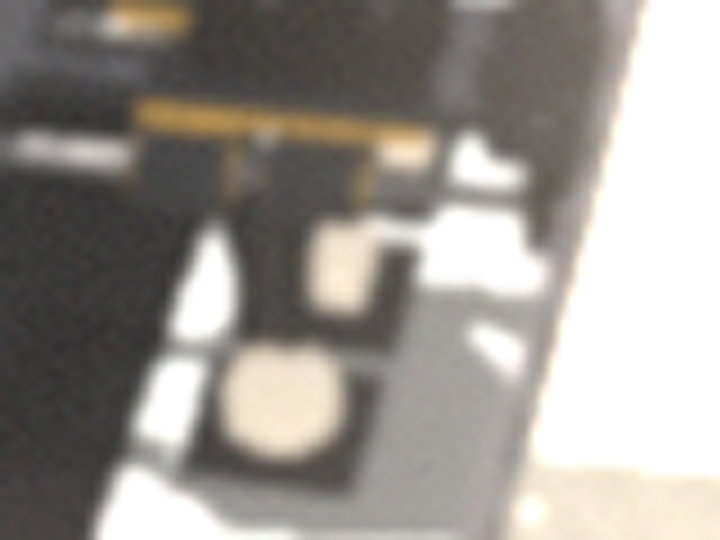

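```bash
python3 - <<'E'
from h import *
f=grab("side"); im=cv2.imread("pics/side0.png"); g=im.min(2)
yv=np.array([.101,.995]);xv=np.array([.995,-.101])
for n,c in dict(round=(.434,.0807),sq=(.4275,.0173),bar=(.4205,-.0464)).items():
    c=np.array(c); print(n,proj(f,[*c,.092]).round(1),"housing corners",[proj(f,[*(c+a*.025*xv+b*.027*yv),.078]).round(1).tolist() for a,b in((-1,1),(1,1),(1,-1),(-1,-1))])
print("cross",proj(f,[.6342,.0837,.07]))
c=cv2.resize(cv2.convertScaleAbs(im[170:250,255:315],alpha=1.6),None,fx=7,fy=7,interpolation=2)
d=cv2.resize(cv2.convertScaleAbs(im[200:250,190:230],alpha=1.6),None,fx=7,fy=7,interpolation=2)
o=np.zeros((560,700,3),np.uint8);o[:,:420]=c;o[:350,420:]=d;cv2.imwrite("pics/s0.png",o)
E
```

```text
round [281.1 220.9] housing corners [[288.0, 232.6], [270.0, 230.0], [274.5, 217.0], [292.0, 219.4]]
sq [286.  205.9] housing corners [[292.8, 217.1], [275.3, 214.7], [279.5, 202.5], [296.5, 204.7]]
bar [290.7 191.9] housing corners [[297.3, 202.5], [280.4, 200.3], [284.3, 188.8], [300.8, 190.9]]
cross [209.87016251 222.53775778]
```

View pics/s0.png

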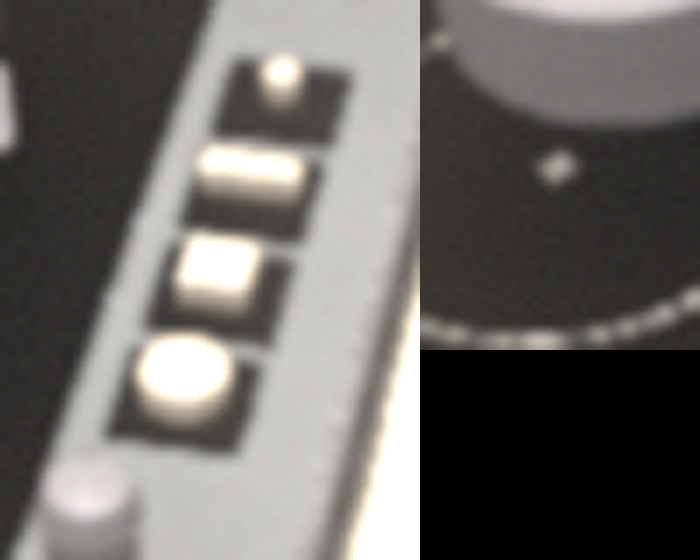

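send_rows --rows '[{"slide": [0, 0.005, -0.03], "rotation": [0, 0, 0]}, {"slide": [0, 0.005, -0.06], "rotation": [0, 0, 0]}, {"slide": [0, 0.005, -0.08], "rotation": [0, 0, 0]}, {"slide": [0, 0.005, -0.09], "rotation": [0, 0, 0]}, {"slide": [0, 0.005, -0.1], "rotation": [0, 0, 0]}, {"slide": [0, 0.005, -0.1], "rotation": [0, 0, 0]}]'

```text
clock: 8.05
eef_pos: [0.4352, 0.0816, 0.109]
tcp_rot: [-3.132, 0.114, 0.017]
force: [-0.2, 0.1, 4.0]
grip_width: 0.0004
```

send_rows --rows '[{"slide": [0, 0, -0.008], "rotation": [0, 0, 0]}, {"slide": [0, 0, -0.016], "rotation": [0, 0, 0]}, {"slide": [0, 0, -0.02], "rotation": [0, 0, 0]}, {"slide": [0, 0, -0.02], "rotation": [0, 0, 0]}]'

```text
clock: 8.45
eef_pos: [0.4353, 0.0816, 0.1077]
tcp_rot: [-3.133, 0.113, 0.013]
force: [-6.0, 0.2, 43.1]
grip_width: 0.001
```

send_rows --rows '[{"slide": [0, 0, 0.06], "rotation": [0, 0, 0]}, {"slide": [0, 0, 0.14], "rotation": [0, 0, 0]}, {"slide": [0, 0, 0.16], "rotation": [0, 0, 0]}, {"slide": [-0.02, -0.18, 0.16], "rotation": [0, 0, 0]}, {"slide": [-0.04, -0.36, 0.16], "rotation": [0, 0, 0]}, {"slide": [-0.059, -0.506, 0.16], "rotation": [0, 0, 0]}, {"slide": [-0.059, -0.506, 0.12], "rotation": [0, 0, 0]}, {"slide": [-0.059, -0.506, 0.08], "rotation": [0, 0, 0]}, {"slide": [-0.059, -0.506, 0.08], "rotation": [0, 0, 0]}]'

```text
clock: 9.35
eef_pos: [0.4189, -0.0436, 0.126]
tcp_rot: [-3.131, 0.112, 0.02]
force: [-0.1, 0.9, 0.3]
grip_width: 0.0004
```

send_rows --rows '[{"slide": [0.005, -0.003, -0.03], "rotation": [0, 0, 0]}, {"slide": [0.005, -0.003, -0.05], "rotation": [0, 0, 0]}, {"slide": [0.005, -0.003, -0.06], "rotation": [0, 0, 0]}, {"slide": [0.005, -0.003, -0.07], "rotation": [0, 0, 0]}, {"slide": [0.005, -0.003, -0.076], "rotation": [0, 0, 0]}, {"slide": [0.005, -0.003, -0.076], "rotation": [0, 0, 0]}]'

```text
clock: 9.95
eef_pos: [0.4201, -0.0434, 0.1082]
tcp_rot: [-3.13, 0.112, 0.019]
force: [-0.7, 5.5, 14.4]
grip_width: 0.0008
```

send_rows --rows '[{"slide": [0, 0, 0.06], "rotation": [0, 0, 0]}, {"slide": [0, 0, 0.14], "rotation": [0, 0, 0]}, {"slide": [0, 0, 0.16], "rotation": [0, 0, 0]}, {"slide": [0.015, 0.13, 0.16], "rotation": [0, 0, 0]}, {"slide": [0.03, 0.249, 0.16], "rotation": [0, 0, 0]}, {"slide": [0.03, 0.249, 0.16], "rotation": [0, 0, 0]}, {"slide": [0.03, 0.249, 0.12], "rotation": [0, 0, 0]}, {"slide": [0.03, 0.249, 0.08], "rotation": [0, 0, 0]}, {"slide": [0.03, 0.249, 0.08], "rotation": [0, 0, 0]}]'

```text
clock: 10.85
eef_pos: [0.4265, 0.0183, 0.1265]
tcp_rot: [-3.129, 0.114, 0.025]
force: [0.2, -0.2, 0.1]
grip_width: 0.0003
```

Before the last press I'll confirm the pan has not moved and no key is stuck.

send_rows --rows '[{"slide": [0.003, 0, -0.03], "rotation": [0, 0, 0]}, {"slide": [0.003, 0, -0.05], "rotation": [0, 0, 0]}, {"slide": [0.003, 0, -0.06], "rotation": [0, 0, 0]}, {"slide": [0.003, 0, -0.07], "rotation": [0, 0, 0]}, {"slide": [0.003, 0, -0.078], "rotation": [0, 0, 0]}, {"slide": [0.003, 0, -0.078], "rotation": [0, 0, 0]}]'

```text
clock: 11.45
eef_pos: [0.4272, 0.0177, 0.1082]
tcp_rot: [-3.131, 0.113, 0.024]
force: [-2.9, -4.3, 15.1]
grip_width: 0.0006
```

I went straight to the press and skipped that check, so it has to happen now. Retreating to look.

send_rows --rows '[{"slide": [0, 0, 0.06], "rotation": [0, 0, 0]}, {"slide": [0, 0, 0.2], "rotation": [0, 0, 0]}, {"slide": [0, 0, 0.4], "rotation": [0, 0, 0]}, {"slide": [0, 0, 0.6], "rotation": [0, 0, 0]}, {"slide": [0.2, -0.5, 0.7], "rotation": [0, 0, 0]}, {"slide": [0.2, -0.9, 0.7], "rotation": [0, 0, 0]}, {"slide": [0.2, -0.9, 0.7], "rotation": [0, 0, 0]}, {"slide": [0.2, -0.9, 0.7], "rotation": [0, 0, 0]}, {"slide": [0.2, -0.9, 0.7], "rotation": [0, 0, 0]}, {"slide": [0.2, -0.9, 0.7], "rotation": [0, 0, 0]}]'

```text
clock: 12.45
eef_pos: [0.4787, -0.2119, 0.2835]
tcp_rot: [-3.133, 0.12, 0.019]
force: [0.4, 0.4, 0.1]
grip_width: 0.0005
```

```bash
python3 - <<'E'
from m import *
f=grab("top","pics/top3.png"); b=grab("side","pics/side4.png"); s=env.get_state(); print(s["eef_pos"],s["force"],s["clock"])
g=np.array([.636,.083])
for _ in range(3):
    r=pan(f,g); print(r); g=r[0]
for k in keys(f): print(k)
o=np.hstack([f["image"][60:270,170:490],b["image"][90:300,140:400]])[:,:,::-1]
cv2.imwrite("pics/fin.png",cv2.resize(o,None,fx=1.35,fy=1.35))
E
```

```text
[ 0.47679094 -0.20725954  0.28266804] [-0.52816581  0.86879198  0.22095464] 12.55
(array([0.6367, 0.0826]), np.float64(0.0806), np.int64(70), 84)
(array([0.6368, 0.0826]), np.float64(0.0807), np.int64(69), 84)
(array([0.6368, 0.0825]), np.float64(0.0806), np.int64(69), 84)
(np.int32(149), [253.9, 219.3], [0.4349, 0.0817, 0.092])
(np.int32(117), [278.5, 222.2], [0.4282, 0.0183, 0.092])
(np.int32(91), [303.4, 225.4], [0.4209, -0.0457, 0.092])
(np.int32(29), [327.9, 228.1], [0.4148, -0.1089, 0.092])
```

View pics/fin.png

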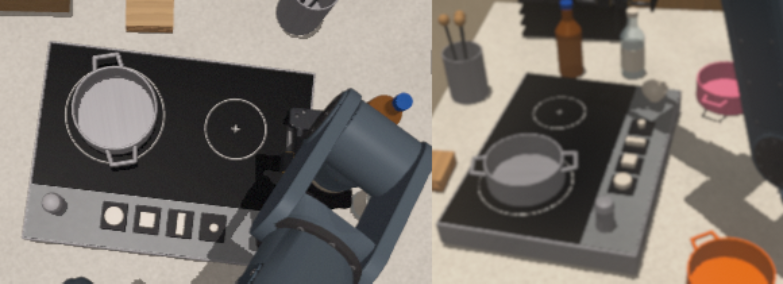

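The pan is unmoved inside the large ring, all four keys are up, and the visible bystanders stand where they did. I'm handing in.

```bash
python3 -c "
from plant import env
print(env.hand_in())"
```

```text
the job is handed in; nothing more can be done
None
```

The job is handed in at about 12.6 s of the 58 s allowed, but `hand_in()` reports no verdict. I pushed the pan low along the glass into the large ring. I then pressed the large round, bar and square keys, raising the tool fully between presses.

**Last checks:**
- **Pan:** it measured (0.637, 0.083) against a ring centre of (0.634, 0.084), about 3 mm off where 17 mm is allowed. It had not moved since the push.
- **Keys:** all four were seen at their starting positions and looked up. I never went near the small round key.
- **Bystanders:** those in view looked unmoved by eye, but I did not measure them. The mug and tub were outside the final crop.
- **Arm:** it was clear of everything.

**What disagreed or was skipped:**
- The side camera put the keys and the ring cross about 1.4 px lower than the top camera did. I moved the key aims about 1.5 mm in y to split the difference.
- The first press ended harder than I meant, at 43 N on the fingertips against the key's stop. The wrist limit is 120 N. The other two presses ended at about 15 N.
- I announced a check before the square key and skipped it. I only looked after that press.
- Each press was judged by tool height and force, because the key travel cannot be read directly.

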